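# Move the battery pack from the charger to the tube shaker

## Task

The battery pack in the charger is charged: press the charger's release button so that the pack springs free, slide it out, then slide it into the battery bay of the tube shaker until the catch clicks behind it, and let go. How deep that catch is set is not known, so feel for it, with a gentle hand: do not ram the pack against the bay's end stop. Leave the spool, cap, carton and tape roll where they are.

Things in the scene. Friction and masses are not known exactly. Their poses are not given: they have to be found in the camera images.
- pack_centre (a point): Battery pack, 0.18-0.35 kg, both ends alike: black dovetail foot 56 mm long (x), 56 wide underneath, 42 at its top (y), 12 thick; on it a grey body 50 long (x), 38 wide (y), 38 tall with flat sides to grip. The point is its middle, 25 above the underside; x is the push-in direction as it sits in the charger, z up. Starts latched in the charger.
- charger: Fixed charger: grey housing with a flat floor 20 mm above the table and a low black hood (top 44) at its far end. Origin: at table height right below the middle of a latched pack (that middle is at x 0, y 0, z 45). x is the push-in direction. Housing x -112 to +66, y -47 to +77 mm. Bay measures: see charger_entry.
- charger_entry (a point): Point on the charger's open floor, at x -96, y 0, z 20 mm in its frame. With its middle over this point or farther out, a pack is clear of the rails and may be lowered or lifted. Both bays: two dovetail rails, tops 34 above the table, x -56 to +33, outer edges y +-40; the foot has 1.5 mm play each side, 2.6 up. Flared guides at the open end reach x -67, 6 wider per side.
- charger_ejector: Sprung steel plunger at the charger bay's far end, pushing the pack outward (-x): 7 N when latched, 4 N after 14 mm, where it ends. Once the button is down it drives the pack out up to 14 mm (friction may stop it sooner); the tooth then lies under the foot and cannot catch again, so the button can be let go. The shaker has the same.
- charger_button (a point): Middle of the top of the charger's release button: round, black, 25 mm wide, beside the rails at x -36, y +57 in the charger's frame, top 42 above the table when up. Pressed straight down, 9 mm at most; takes about 7 N (spring 3 to 6 N plus friction of the loaded tooth).
- charger_catch (a joint): How far the charger's button, with its tooth, is down, in m: 0 up (latched), 0.009 fully down. The tooth is clear of the pack from about 0.0065.
- shaker: Fixed tube shaker: grey housing with a round black rubber cup (60 wide, top 74 above the table) at its far end, x +98, and a dial beside it. x is the push-in direction; origin at table height on the bay's middle line. Housing x -112 to +138, y -47 to +77. Its empty bay is like the charger's (floor, rails, guides, button), but its rails reach x +58 and its catch depth differs: see shaker_entry.
- shaker_entry (a point): Point on the shaker's open floor, x -96, y 0, z 20 mm in its frame: set the pack down here, slide it in. Tooth, ejector and stop are one unit whose depth d (0 to 20 mm) is set anew each time: tooth met at pack middle x = d-76 (about 5 N), ejector from d-14 (up to 12 N in all), click at x = d, hard stop at d+3: force rises steeply, stay well under 40 N. Let go before the click, it is pushed back.
- shaker_catch (a joint): How far the shaker's button, with its tooth, is down, in m: 0 up, about 0.0065 while a pack lies over the tooth, 0 again once clicked behind it.
- thread_spool_mid (a point): Bystander: reel of white thread standing upright, 45 mm wide, 61 mm tall; its middle.
- cap_black_a_mid (a point): Bystander: black screw cap, 34 mm wide, 22 mm tall; its middle.
- suture_box_a_mid (a point): Bystander: small flat carton 54 x 80 x 26 mm; its middle.
- tape_roll_mid (a point): Bystander: roll of tan tape lying flat, 96 mm wide, 25 mm tall; its middle.
Mind the look-alikes: they are no part of the job. What is shaped like the part that bears pack_centre but blue or yellow is not meant.

How it is judged:
By the outcome, as a careful person would: the job done as asked, in the order asked, and still so for the second after the job is handed in, with the robot touching nothing.
It also fails if it takes over 54 s, if anything falls off the work surface, if the arm or the gripper's body presses on something with over 40 N, if the wrist force passes 120 N, or if a joint passes its speed limit or range.

## Robot

A 6-joint arm with a two-finger parallel gripper is mounted at the origin on the work surface; the furniture and walls round the work are solid. World frame = base frame: x ahead of the robot, y to its left, z up, the work surface at z = 0. Lengths are in m, angles in rad, forces in N, time in s.
With the tool pointing down it reaches from about 0.3 to 0.875 m from the base axis. Payload 6.4 kg.
Tool frame: the origin (TCP) lies on the mounting face of the last link; the fingertips stand 173 mm ahead of it and the grasp point (between the pads) lies 155 mm ahead of it (ctrl.tip_reach is the distance from the TCP to the fingertips, in m); z points along the fingers, y is the line along which they close (so a half turn about z gives the same grasp; the last joint's range is limited). The gripper opens to 85 mm and grips with 20 to 120 N. Pads are 22 mm wide; open, the fingers measure 114 mm over their backs; the gripper's body (76 mm by 85 mm) begins 54 mm behind the grasp point. The pads swing forward as they close: fully open they stand 13 mm farther back than shut.
Start: joints at [0.993, 0.181, 1.607, -0, 1.354, -0.206], TCP at [0.209, 0.536, 0.405] pointing down, gripper open.
Joint ranges: [-2.99, 2.99], [-0.89, 2.07], [0.3, 2.58], [-1.14, 4.28], [0, 2.63], [-3.12, 3.12]. Speed limits (rad/s): [2.57, 2.57, 3.01, 3.14, 3.14, 3.14].

## Interface

Orientations are given as a unit quaternion [w, x, y, z].
In Python, from bench import ctrl gives the robot as it stands.
- The arm moves only by the shell command python3 -m pendant 'ROWS'. ROWS is JSON, a list that holds one entry, the list of rows, each a list of 7 numbers: the opening, from 0 (shut) to 1 (fully open), then the shift along the tool's x, y, z in mm, then the turn, a rotation vector about the tool's x, y, z in rad. A call has 1 to 5 rows; each row is the pose to reach, as a shift and turn from the pose commanded when the call began, along the tool's axes at that moment; what a row does not reach only later rows make up. A row lasts 1/12 s, in which the tool goes at most 41.7 mm and 7.16 degrees, less where a joint would pass 70% of its speed; a pose out of reach is approached as far as the arm can. A call with a gripper value outside its range is refused whole. The fingers move at their own pace and stop on an object; the grip force is fixed at half the most. Time passes only in rows, so rows that repeat a pose let the fingers close. It gives the time, the measured TCP pose, the force, the opening and the grip force at its end, in the units of the state.
- ctrl.get_obs(): the state, without advancing time (a new reading comes with each control period).
- ctrl.camera(name): name is "scene" or "top"; returns the picture (420x560x3 uint8, red, green, blue); there is no depth.
- ctrl.camera_params(name): a dict with "mtx" (3x3 intrinsics, pixels), "world_from_camera" (4x4, takes a point from camera to world coordinates). Camera axes: x right, y down, z forward; pixel columns grow to the right and rows downward; lengths in m; the calibration is good to about 2 mm. A picture is of the moment at which its call begins. camera_params takes no time and is no camera call.
- ctrl.hand_in(): hands the job in; it is judged then, once.
Trained networks look in the newest picture that a camera, given by its name, has taken for a name from the list of things; names that differ only in an ending like _2 or _b are one class to them, and where a whole thing is asked for, a point or a joint stands for the part that bears it (a point fixed in the world has none). Each returns a list of dicts, best first, with "confidence" (0 to 1); they miss things now and then, are a little off and sometimes report something else, mostly with a low value. They report only what shows in the picture. A call takes as long as a camera call. They do not tell look-alikes from the thing itself.
- ctrl.boxes_of(camera, name): "point" ([column, row] as shares, 0 to 1, of the picture: columns of its width, rows of its height, amid what is visible of it).
The state is a dict: "time_s": time; "q": joint angles; "dq": joint speeds; "joint_efforts": joint torques, N m; "eef_pos": TCP position; "eef_rot": TCP orientation; "wrist_force": force on the tool from outside, world axes, zero at the start; "torque": the same for the moment, N m; "opening": opening from 0.0 (shut) to 1.0 (fully open); "grasp_force": force on a finger pad.
Only numpy, scipy, OpenCV 4.12 (cv2) and the standard library are available. Lean on these libraries where they do the work, as an engineer would, in place of code of your own. Each camera call takes 0.05 s, during which the arm holds its last target. There are 200 camera calls.

## Working session

There is one attempt and no reset: what is moved stays moved. The work goes in short steps, Python scripts to look and compute and a shell command to move; the robot and the scene stay as the last step left them, time stands still between calls to the robot, and variables do not carry over. Pictures are saved under pics/ and viewed, at most 10 in all, crops included, and the job is handed in when it is done.

```bash
mkdir -p pics; ls
cat > h.py <<'E'
import numpy as np, cv2
from bench import ctrl
def save(cam,fn,crop=None,scale=1):
    im=ctrl.camera(cam)[:,:,::-1].copy()
    if crop: im=im[crop[1]:crop[3],crop[0]:crop[2]]
    if scale!=1: im=cv2.resize(im,None,fx=scale,fy=scale,interpolation=cv2.INTER_CUBIC)
    cv2.imwrite(fn,im); return im
def px2w(cam,u,v,z):
    p=ctrl.camera_params(cam);K=np.array(p['mtx']);T=np.array(p['world_from_camera'])
    d=T[:3,:3]@np.linalg.inv(K)@[u,v,1];o=T[:3,3]
    return o+d*(z-o[2])/d[2]
def w2px(cam,P):
    p=ctrl.camera_params(cam);K=np.array(p['mtx']);T=np.linalg.inv(np.array(p['world_from_camera']))
    P=np.atleast_2d(P);c=(T[:3,:3]@P.T).T+T[:3,3];q=(K@c.T).T
    return q[:,:2]/q[:,2:]
E
python3 - <<'E'
from h import *
a=save('top','pics/top0.png');b=save('scene','pics/scene0.png')
for cam in('top','scene'):
    print(cam,np.round(ctrl.camera_params(cam)['world_from_camera'],3).tolist())
    for n in ['pack_centre','charger','charger_entry','charger_button','shaker','shaker_entry','shaker_catch','charger_ejector']:
        try: print(n,[(round(d['point'][0]*560),round(d['point'][1]*420),round(d['confidence'],2)) for d in ctrl.boxes_of(cam,n)][:5])
        except Exception as e: print(n,e)
E
```

```text
pics
top [[0.001, -0.99, 0.144, 0.447], [-1.0, -0.004, -0.024, -0.067], [0.024, -0.144, -0.989, 1.232], [0.0, 0.0, 0.0, 1.0]]
pack_centre [(143, 216, 0.85), (137, 159, 0.64), (192, 284, 0.57)]
charger [(138, 233, 0.77)]
charger_entry [(140, 229, 0.94)]
charger_button [(127, 230, 0.72)]
shaker []
shaker_entry [(314, 228, 0.76)]
shaker_catch [(303, 245, 0.57)]
charger_ejector []
scene [[0.899, -0.188, 0.396, 0.088], [-0.439, -0.386, 0.812, -1.136], [0.0, -0.903, -0.429, 0.63], [0.0, 0.0, 0.0, 1.0]]
pack_centre [(212, 212, 0.76), (247, 181, 0.69), (283, 178, 0.62)]
charger [(240, 195, 0.77)]
charger_entry [(239, 190, 0.76)]
charger_button [(233, 180, 0.48)]
shaker [(301, 246, 0.73), (241, 189, 0.48)]
shaker_entry [(299, 248, 0.91)]
shaker_catch [(278, 237, 0.62)]
charger_ejector []
```

View pics/top0.png

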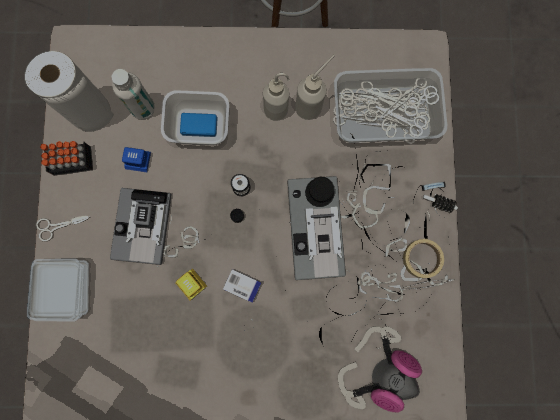

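View pics/scene0.png

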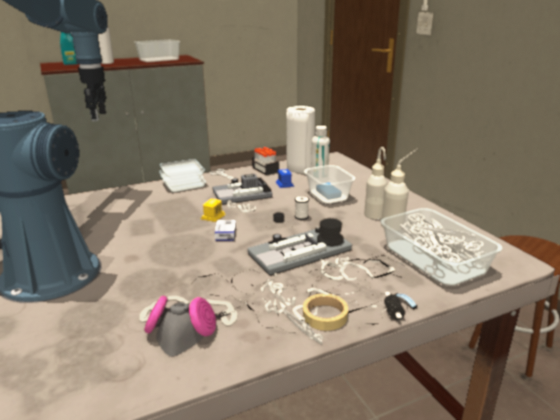

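The top view shows the charger at about (141,226) with its hood at (150,197), button at (121,228) and a grey pack at (144,214). The shaker is at about (318,228), cup at (320,191), button at (301,244).
Candidates for the pack are grey at (144,214), blue at (136,159) and yellow at (190,284). I choose the grey one latched in the charger, and check it in one close crop.

Run:
```python
from h import *
im=ctrl.camera('top')[:,:,::-1]
a=cv2.resize(im[175:280,95:187],None,fx=4.3,fy=4.3,interpolation=cv2.INTER_CUBIC)
b=cv2.resize(im[170:290,275:355],None,fx=4.3,fy=4.3,interpolation=cv2.INTER_CUBIC)
h=max(a.shape[0],b.shape[0])
pad=lambda x:cv2.copyMakeBorder(x,0,h-x.shape[0],0,4,cv2.BORDER_CONSTANT)
o=np.hstack([pad(a),pad(b)]);print(o.shape,a.shape);cv2.imwrite('pics/crop1.png',o)
```

```text
(516, 748, 3) (452, 396, 3)
```

View pics/crop1.png

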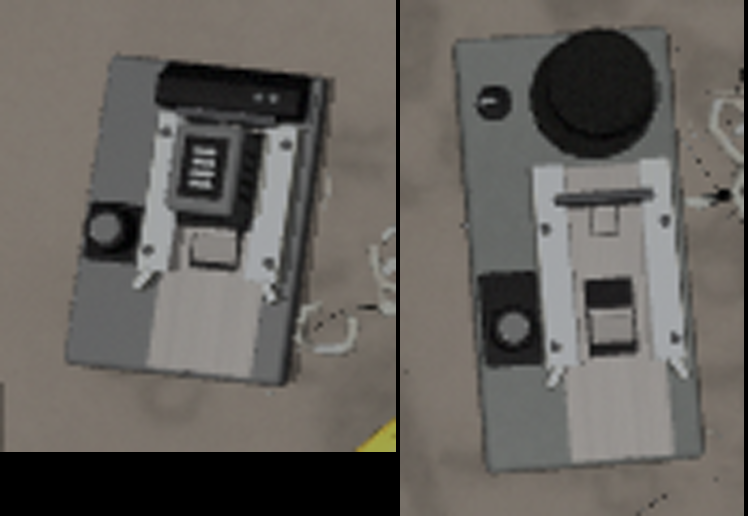

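The crop shows the grey pack (top centre at crop (207,168)) latched under the hood, button at (105,228). The shaker's bay is empty, with its button at (513,327) and cup top at (603,83). Now I fit both fixture poses.

```bash
cat > fit.py <<'E'
from h import *
from scipy.optimize import least_squares
def T(p,X):
    c,s=np.cos(p[2]),np.sin(p[2]);X=np.atleast_2d(X).astype(float)/1000
    return np.c_[p[0]+c*X[:,0]-s*X[:,1],p[1]+s*X[:,0]+c*X[:,1],X[:,2]]
def fit(X,C,off,name):
    C=(np.array(C)+.5)/4.3-.5+off
    r=least_squares(lambda p:(w2px('top',T(p,X))-C).ravel(),[.55,0.,0.],loss='soft_l1')
    print(name,np.round(r.x,4),'res',np.round(r.fun.reshape(-1,2),1).tolist());return r.x
if __name__=='__main__':
    c=fit([(66,77,20),(66,-47,0),(-112,-47,0),(-112,77,20),(-36,57,42),(0,0,70)],[(110,57),(332,78),(284,383),(66,362),(105,228),(207,168)],[95,175],'ch')
    s=fit([(66+72,77,20),(138,-47,20),(-112,-47,20),(-112,77,20),(-36,57,42),(98,0,74)],[(55,40),(268,27),(304,456),(88,471),(113,327),(203,83)],[275,170],'sh')
    np.savez('poses.npz',c=c,s=s)
    im=ctrl.camera('top')[:,:,::-1]; k=4.3
    big=cv2.resize(im,None,fx=k,fy=k,interpolation=cv2.INTER_CUBIC)
    def dr(p,X,col):
        q=(w2px('top',T(p,X))+.5)*k-.5
        cv2.polylines(big,[np.round(q).astype(int)],True,col,1)
    for p,x1,xr in((c,66,33),(s,138,58)):
        dr(p,[(x1,77,20),(x1,-47,20),(-112,-47,20),(-112,77,20)],(0,0,255))
        dr(p,[(xr,40,34),(xr,-40,34),(-56,-40,34),(-56,40,34)],(0,255,0))
        dr(p,[(-36+12.5*np.cos(t),57+12.5*np.sin(t),42) for t in np.linspace(0,6.2,30)],(255,0,255))
    dr(c,[(25,19,70),(25,-19,70),(-25,-19,70),(-25,19,70)],(0,255,255))
    dr(s,[(98+30*np.cos(t),30*np.sin(t),74) for t in np.linspace(0,6.2,30)],(0,255,255))
    f=lambda x0,y0,x1,y1:big[int(y0*k):int(y0*k)+480,int(x0*k):int(x0*k)+370]
    cv2.imwrite('pics/fit.png',np.hstack([f(95,175,0,0),f(275,170,0,0)]))
    for n,p in(('c',c),('s',s)):
        for m,X in(('pack',(0,0,45)),('entry',(-96,0,20)),('btn',(-36,57,42))): print(n,m,np.round(T(p,X)[0],4))
    # cross-check with scene camera
    print('scene px charger btn, pack top, shaker btn',np.round(w2px('scene',np.vstack([T(c,(-36,57,42)),T(c,(0,0,70)),T(s,(-36,57,42)),T(s,(98,0,74))]))).tolist())
    o=ctrl.get_obs();print(o['eef_pos'],o['eef_rot'],o['wrist_force'],o['time_s'],ctrl.tip_reach)
E
python3 fit.py
```

```text
ch [ 0.618   0.2399 -0.0937] res [[-0.3, -1.1], [0.1, 0.5], [1.9, 0.7], [-0.6, 0.2], [0.3, -0.1], [-0.5, -0.4]]
sh [ 0.5822 -0.1879  0.0689] res [[0.1, -0.5], [0.1, -0.6], [0.3, 0.4], [-0.5, 0.4], [0.2, 1.3], [-0.2, -1.0]]
c pack [0.618  0.2399 0.045 ]
c entry [0.5224 0.2489 0.02  ]
c btn [0.5874 0.3    0.042 ]
s pack [ 0.5822 -0.1879  0.045 ]
s entry [ 0.4864 -0.1946  0.02  ]
s btn [ 0.5423 -0.1336  0.042 ]
scene px charger btn, pack top, shaker btn [[235.0, 178.0], [250.0, 175.0], [276.0, 235.0], [331.0, 221.0]]
[0.20889814 0.53571782 0.40471827] [-7.29081790e-06  1.84850510e-01  9.82766650e-01  1.50337529e-05] [-0.85785748  0.09191232  0.46003514] 1.0 0.1734
```

View pics/fit.png

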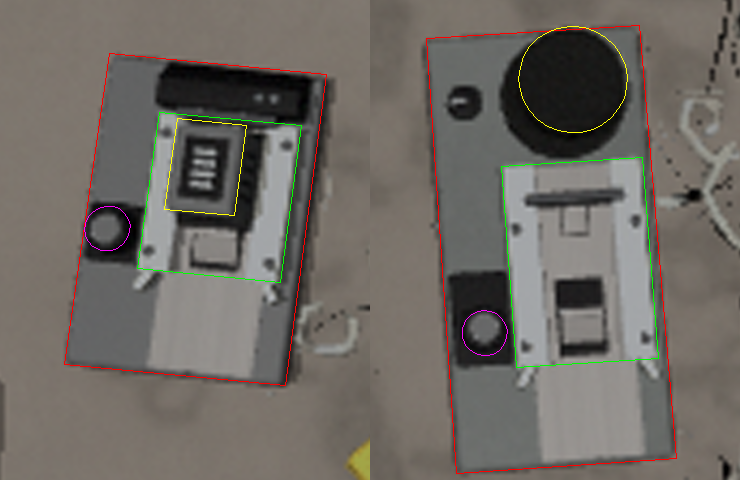

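```bash
cat > to.py <<'E'
# usage: to.py frame(c/s) x y z_grasp(mm in frame; grasp point 155 ahead) -> shift in tool axes now, turn
import sys
from fit import *
from scipy.spatial.transform import Rotation as R
P=np.load('poses.npz')
def to(f,x,y,z,reach=155,obs=None):
    p=P[f];o=obs or ctrl.get_obs();w,a,b,c=o['eef_rot'];Rt=R.from_quat([a,b,c,w]).as_matrix()
    g=T(p,(x,y,z+reach))[0]
    d=Rt.T@(g-o['eef_pos'])*1000
    yd=np.array([-np.sin(p[2]),np.cos(p[2]),0]);z_=np.array([0,0,-1.]);Rg=np.c_[np.cross(yd,z_),yd,z_]
    print('shift',np.round(d,1),'turn',np.round(R.from_matrix(Rt.T@Rg).as_rotvec(),4))
def where(f,reach=155):
    p=P[f];o=ctrl.get_obs();c,s=np.cos(p[2]),np.sin(p[2]);d=np.array(o['eef_pos'])-[p[0],p[1],reach/1000]
    fw=o['wrist_force']
    print('t',round(o['time_s'],2),f,'grasp at',np.round([1e3*(c*d[0]+s*d[1]),1e3*(-s*d[0]+c*d[1]),1e3*d[2]],1),'F',np.round([c*fw[0]+s*fw[1],-s*fw[0]+c*fw[1],fw[2]],1),'open',round(o['opening'],3),'grip',np.round(o['grasp_force'],1))
if __name__=='__main__':
    a=sys.argv; r=float(a[5]) if len(a)>5 else 155
    where(a[1],r); to(a[1],*map(float,a[2:5]),r)
E
python3 to.py c -36 59 80 173.4
python3 -m pendant '[[[0,-438,-80,100,0,0,-0.278],[0,-438,-80,100,0,0,-0.278],[0,-438,-80,100,0,0,-0.278],[0,-438,-80,100,0,0,-0.278],[0,-438,-80,100,0,0,-0.278]]]'
python3 to.py c -36 59 55 173.4
```

```text
t 1.0 c grasp at [-435.   256.2  231.3] F [-0.9  0.   0.5] open 0.998 grip 0.0
shift [-437.8  -80.1  151.3] turn [ 0.     -0.     -0.2781]
time_s: 1.42
eef_pos: [0.3782, 0.4312, 0.3602]
eef_rot: [0.0, 0.046, 0.999, 0.0]
wrist_force: [0.6, 0.1, -0.4]
opening: 0.298
grasp_force: 0.0
t 1.42 c grasp at [-256.6  168.   186.8] F [ 0.6  0.2 -0.4] open 0.298 grip 0.0
shift [-220.4 -109.3  131.8] turn [0.0004 0.0004 0.0009]
```

```bash
python3 -m pendant '[[[0,-220,-109,112,0,0,0],[0,-220,-109,112,0,0,0],[0,-220,-109,112,0,0,0],[0,-220,-109,112,0,0,0],[0,-220,-109,112,0,0,0]]]'
python3 -m pendant '[[[0,0,0,0,0,0,0],[0,0,0,0,0,0,0]]]' >/dev/null
python3 to.py c -36 59 45 173.4
```

```text
time_s: 1.83
eef_pos: [0.5397, 0.3313, 0.2731]
eef_rot: [0.0, 0.047, 0.999, 0.0]
wrist_force: [-0.2, 0.2, -0.8]
opening: 0.002
grasp_force: 0.0
t 2.0 c grasp at [-86.8  83.1  98.7] F [ 0.3 -0.  -0.2] open -0.001 grip 0.0
shift [-51.  -23.9  53.6] turn [-0.0013 -0.0027 -0.0037]
```

```bash
python3 -m pendant '[[[0,-51,-24,20,0,0,-0.003],[0,-51,-24,20,0,0,-0.003],[0,-51,-24,40,0,0,-0.003],[0,-51,-24,53,0,0,-0.003],[0,-51,-24,53,0,0,-0.003]]]' >/dev/null
python3 - <<'E'
from to import *
where('c',173.4); save('top','pics/press.png',(95,165,195,285),5)
E
```

```text
t 2.42 c grasp at [-39.3  60.9  44.2] F [-0.6 -0.1 -0.6] open -0.004 grip 0.0
```

View pics/press.png

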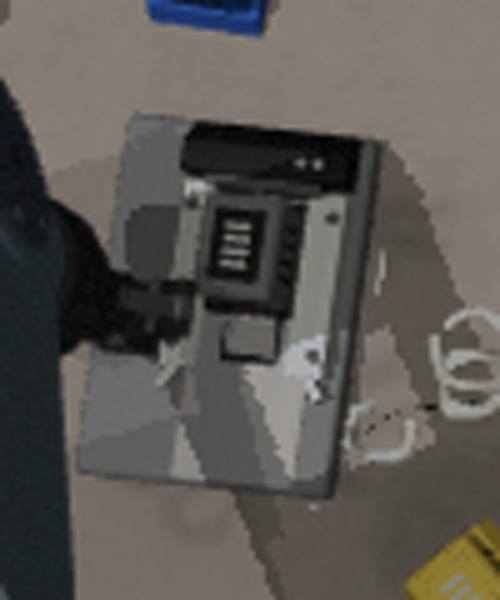

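The gripper hides the button at crop (150,310), next to the left rail, and the pack is still latched at (235,245). I now press down slowly.

```bash
python3 -m pendant '[[[0,-3,-2,1,0,0,0],[0,-3,-2,3,0,0,0],[0,-3,-2,5,0,0,0],[0,-3,-2,6,0,0,0]]]' 
python3 to.py c -36 59 34 173.4
python3 -m pendant '[[[0,0,0,1,0,0,0],[0,0,0,2,0,0,0],[0,0,0,3,0,0,0],[0,0,0,3,0,0,0]]]' 
python3 to.py c -36 59 34 173.4
```

```text
time_s: 2.8
eef_pos: [0.5895, 0.302, 0.2155]
eef_rot: [0.0, 0.045, 0.999, 0.0]
wrist_force: [-0.2, -0.9, 0.6]
opening: 0.001
grasp_force: 0.0
t 2.8 c grasp at [-34.1  59.1  42.1] F [-0.1 -0.9  0.6] open 0.001 grip 0.0
shift [ 1.9 -0.1  8.1] turn [0.0004 0.0009 0.0034]
time_s: 3.13
eef_pos: [0.5896, 0.3019, 0.2128]
eef_rot: [0.0, 0.045, 0.999, 0.0]
wrist_force: [-0.5, 0.8, 3.8]
opening: 0.001
grasp_force: 2.1
t 3.13 c grasp at [-34.   59.1  39.4] F [-0.5  0.8  3.8] open 0.001 grip 2.1
shift [ 2.  -0.1  5.4] turn [0.0006 0.0007 0.0031]
```

```bash
python3 -m pendant '[[[0,2,0,1,0,0,0],[0,2,0,2,0,0,0],[0,2,0,3,0,0,0],[0,2,0,3,0,0,0]]]' |grep -E "force"
python3 to.py c -36 59 34 173.4
python3 -m pendant '[[[0,0,0,1,0,0,0],[0,0,0,2,0,0,0],[0,0,0,3,0,0,0],[0,0,0,3,0,0,0]]]' |grep force
python3 to.py c -36 59 34 173.4
```

```text
wrist_force: [0.9, -0.1, 5.2]
grasp_force: 2.5
t 3.47 c grasp at [-35.2  59.1  37. ] F [0.9 0.  5.2] open -0.002 grip 2.5
shift [ 0.9 -0.1  3. ] turn [0.0012 0.0034 0.0029]
wrist_force: [0.7, 0.7, 5.6]
grasp_force: 2.8
t 3.8 c grasp at [-35.1  59.1  33.9] F [0.6 0.7 5.6] open -0.003 grip 2.8
shift [ 0.9 -0.1 -0.1] turn [0.0012 0.0034 0.0029]
```

```bash
python3 -m pendant '[[[0,0,0,1,0,0,0],[0,0,0,1.5,0,0,0],[0,0,0,1.5,0,0,0]]]' |grep -E "force"
python3 to.py c -36 59 34 173.4
python3 - <<'E'
from h import *
a=cv2.imread('pics/press.png');b=save('top','pics/press2.png',(95,165,195,285),5)
cv2.imwrite('pics/press_cmp.png',np.hstack([a[100:400,150:400],b[100:400,150:400]]))
E
```

```text
wrist_force: [-0.7, -0.6, 8.1]
grasp_force: 3.9
t 4.05 c grasp at [-35.1  59.1  32.9] F [-0.6 -0.6  8.1] open -0.003 grip 3.9
shift [ 0.9 -0.1 -1.1] turn [0.0012 0.0034 0.003 ]
```

View pics/press_cmp.png

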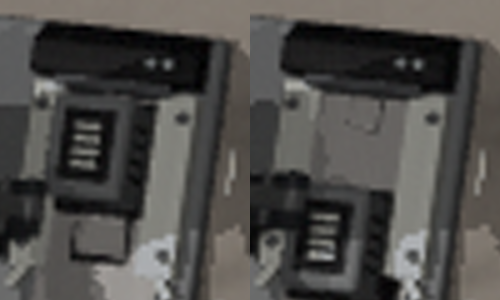

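Left is before, right is after. The pack has slid out about 40 mm, its top centre now at crop (335,238), and it is free. Now I measure it and lift off.

```bash
python3 -m pendant '[[[0,0,0,-30,0,0,0],[0.3,0,0,-60,0,0,0],[0.7,0,-30,-70,0,0,0],[0.7,8,-59,-70,0,0,-0.003],[0.7,8,-59,-70,0,0,-0.003]]]' >/dev/null
python3 - <<'E'
from to import *
w=px2w('top',(85+150+.5)/5-.5+95,(238+100+.5)/5-.5+165,.07)
p=P['c'];d=w-[p[0],p[1],0];c,s=np.cos(p[2]),np.sin(p[2]);print('pack in charger',1e3*(c*d[0]+s*d[1]),1e3*(-s*d[0]+c*d[1]))
ctrl.camera('scene');b=ctrl.boxes_of('scene','pack_centre');print([(d['point'][0]*560,d['point'][1]*420,d['confidence']) for d in b],w2px('scene',T(p,(-40,0,50))))
where('c');to('c',-42,0,58)
E
```

```text
pack in charger -44.315560321294214 -4.5515210030208815
[(235.928, 184.002, 0.79), (283.808, 178.416, 0.66), (212.8, 210.20999999999998, 0.63)] [[238.03053452 182.27760252]]
t 4.62 c grasp at [-44.   -1.  119.5] F [-1.   0.2 -0.7] open 0.695 grip 0.0
shift [-2.   1.  61.5] turn [ 0.0001 -0.0001  0.0041]
```

```bash
python3 -m pendant '[[[0.7,0,0,30,0,0,0.004],[0.7,0,0,50,0,0,0.004],[0.7,0,0,61,0,0,0.004],[0.7,0,0,61,0,0,0.004]]]' |grep force
python3 to.py c -44 0 58
python3 -m pendant '[[[0.2,0,0,0,0,0,0],[0.2,0,0,0,0,0,0],[0.2,0,0,0,0,0,0],[0.2,0,0,0,0,0,0],[0.2,0,0,0,0,0,0]]]' |grep force
python3 to.py c -44 0 58
```

```text
wrist_force: [-0.4, -0.5, -0.3]
grasp_force: 0.0
t 4.95 c grasp at [-45.4   0.   54.8] F [-0.4 -0.6 -0.3] open 0.699 grip 0.0
shift [-1.4 -0.  -3.2] turn [-0.0016 -0.0058  0.0025]
wrist_force: [1.3, 5.3, 0.2]
grasp_force: 61.2
t 5.37 c grasp at [-43.4   0.5  59.6] F [0.8 5.4 0.2] open 0.433 grip 61.2
shift [ 0.6 -0.5  1.6] turn [0.0017 0.0024 0.0021]
```

```bash
python3 -m pendant '[[[0.2,0,1,0,0,0,0],[0.2,5,1.5,0,0,0,0],[0.2,12,1.5,0,0,0,0]]]' |grep force
python3 to.py c -100 0 58
python3 -m pendant '[[[0.2,9,0,0,0,0,0],[0.2,18,0,0,0,0,0],[0.2,27,0,0,0,0,0],[0.2,36,0,0,0,0,0],[0.2,45,0,0,0,0,0]]]' |grep force
python3 to.py c -106 0 58
```

```text
wrist_force: [1.7, 0.3, 1.0]
grasp_force: 61.4
t 5.62 c grasp at [-55.3   1.   59.2] F [1.7 0.5 1. ] open 0.434 grip 61.4
shift [44.7 -0.9  1.1] turn [-0.0002  0.0022  0.0015]
wrist_force: [0.5, -0.4, 0.5]
grasp_force: 61.3
t 6.03 c grasp at [-102.3    1.1   58.2] F [ 0.5 -0.4  0.5] open 0.436 grip 61.3
shift [ 3.7 -1.1  0.2] turn [-0.0003 -0.0008  0.0021]
```

```bash
python3 -m pendant '[[[0.2,10,0,0,0,0,0],[0.2,10,0,-25,0,0,0],[0.2,10,0,-60,0,0,0],[0.2,10,0,-80,0,0,0],[0.2,10,0,-80,0,0,0]]]' |grep force
python3 to.py s -106 0 138
```

```text
wrist_force: [1.1, 0.7, -1.5]
grasp_force: 61.0
t 6.45 s grasp at [-43.4 444.  142.6] F [ 1.1  0.7 -1.5] open 0.434 grip 61.0
shift [  -9.1 -448.3    3.6] turn [ 0.0019  0.0062 -0.1603]
```

```bash
python3 -m pendant '[[[0.2,-9,-448,0,0,0,-0.16],[0.2,-9,-448,0,0,0,-0.16],[0.2,-9,-448,0,0,0,-0.16],[0.2,-9,-448,0,0,0,-0.16],[0.2,-9,-448,0,0,0,-0.16]]]' |grep force
python3 to.py s -106 0 138
```

```text
wrist_force: [2.3, -0.5, -2.1]
grasp_force: 61.2
t 6.87 s grasp at [-74.8 239.3 136.5] F [ 2.3 -0.7 -2.1] open 0.436 grip 61.2
shift [  31.2 -239.3   -1.6] turn [ 0.0008 -0.0033  0.0002]
```

```bash
python3 -m pendant '[[[0.2,31,-239,0,0,0,0],[0.2,31,-239,0,0,0,0],[0.2,31,-239,0,0,0,0],[0.2,31,-239,0,0,0,0],[0.2,31,-239,0,0,0,0]]]' |grep force
python3 -m pendant '[[[0.2,0,0,0,0,0,0],[0.2,0,0,0,0,0,0],[0.2,0,0,0,0,0,0]]]' |grep force
python3 to.py s -106 0 90
```

```text
wrist_force: [0.4, 0.2, -2.7]
grasp_force: 61.2
wrist_force: [0.5, 0.7, -1.5]
grasp_force: 61.8
t 7.53 s grasp at [-100.6   34.5  136.7] F [ 0.5  0.6 -1.5] open 0.437 grip 61.8
shift [  5.2 -34.6  46.7] turn [ 0.0026 -0.0027 -0.0018]
```

```bash
python3 -m pendant '[[[0.2,5,-34,20,0,0,-0.002],[0.2,5,-34,50,0,0,-0.002],[0.2,5,-34,66,0,0,-0.002],[0.2,5,-34,66,0,0,-0.002],[0.2,5,-34,66,0,0,-0.002]]]' |grep force
python3 - <<'E'
from to import *
where('s'); im=save('top','pics/entry.png',(275,170,355,290),5)
E
```

```text
wrist_force: [-0.9, -0.0, -1.3]
grasp_force: 61.6
t 7.95 s grasp at [-105.1    1.8   71.1] F [-0.9  0.1 -1.3] open 0.437 grip 61.6
```

View pics/entry.png

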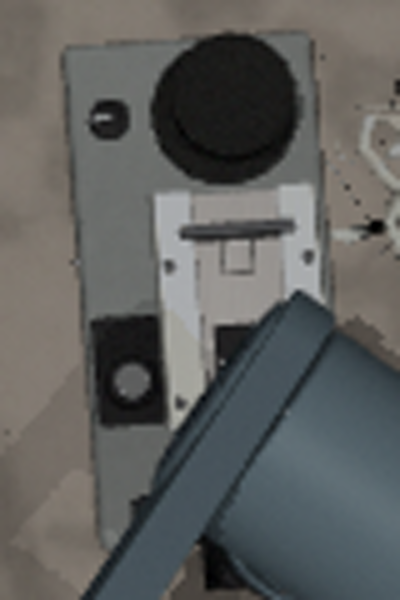

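The arm hides the pack, but the shaker's rails are visible, with far outer corners at crop (155,193) and (315,183). I use them to check the bay's middle line.

```bash
python3 - <<'E'
from to import *
p=P['s'];c,s=np.cos(p[2]),np.sin(p[2])
for u,v in((155,193),(315,183),(168,266),(308,257)):
    d=px2w('top',(u+.5)/5-.5+275,(v+.5)/5-.5+170,.034)-[p[0],p[1],0];print(np.round([1e3*(c*d[0]+s*d[1]),1e3*(-s*d[0]+c*d[1])],1))
E
python3 -m pendant '[[[0.2,0,-1,4,0,0,0],[0.2,0,-1,8,0,0,0],[0.2,0,-1,10,0,0,0],[0.2,0,-1,10,0,0,0]]]' |grep force
python3 to.py s -90 0 59
```

```text
[58.1 38.6]
[ 58.  -39.9]
[21.9 34.9]
[ 21.9 -33.4]
wrist_force: [0.0, -0.0, -2.0]
grasp_force: 61.6
t 8.33 s grasp at [-104.7   -1.1   62.4] F [ 0. -0. -2.] open 0.432 grip 61.6
shift [-14.7   1.1   3.4] turn [-0.0001  0.0001  0.0016]
```

```bash
python3 -m pendant '[[[0.2,0,1,1,0,0,0],[0.2,0,1,2,0,0,0],[0.2,0,1,2.5,0,0,0],[0.2,0,1,2.5,0,0,0]]]' |grep force
python3 to.py s -90 0 59
python3 -m pendant '[[[0.2,-4,0,0.2,0,0,0],[0.2,-9,0,0.2,0,0,0],[0.2,-14,0,0.2,0,0,0],[0.2,-14,0,0.2,0,0,0]]]' |grep force
python3 to.py s -80 0 59
```

```text
wrist_force: [0.4, -0.3, -1.8]
grasp_force: 61.6
t 8.67 s grasp at [-104.8   -0.3   59.8] F [ 0.4 -0.4 -1.8] open 0.433 grip 61.6
shift [-14.8   0.3   0.8] turn [ 0.0001 -0.0001  0.0013]
wrist_force: [0.6, 0.6, -0.9]
grasp_force: 61.6
t 9.0 s grasp at [-89.6  -0.5  60. ] F [ 0.6  0.6 -0.9] open 0.436 grip 61.6
shift [-9.6  0.5  1. ] turn [-0.0007  0.0013  0.0016]
```

```bash
python3 -m pendant '[[[0.2,0,0,0.7,0,0,0],[0.2,-3,0,1,0,0,0],[0.2,-6,0.3,1,0,0,0],[0.2,-10,0.3,1,0,0,0]]]' |grep force
python3 to.py s -70 0 59
python3 -m pendant '[[[0.2,-4,0,0,0,0,0],[0.2,-8,0,0,0,0,0],[0.2,-12,0,0,0,0,0],[0.2,-12,0,0,0,0,0]]]' |grep force
python3 to.py s -60 0 59
```

```text
wrist_force: [-0.2, -0.0, -1.7]
grasp_force: 61.8
t 9.33 s grasp at [-80.6   0.1  58.7] F [-0.2 -0.  -1.7] open 0.437 grip 61.8
shift [-10.6  -0.1  -0.3] turn [ 0.0001 -0.0002  0.0012]
wrist_force: [-0.7, 0.9, -0.7]
grasp_force: 61.7
t 9.67 s grasp at [-67.9  -0.   58.8] F [-0.7  0.9 -0.7] open 0.434 grip 61.7
shift [-7.9  0.  -0.2] turn [-0.0004  0.0008  0.0016]
```

```bash
for i in 1; do
python3 -m pendant '[[[0.2,-3,0,0,0,0,0],[0.2,-6,0,0,0,0,0],[0.2,-9,0,0,0,0,0],[0.2,-12,0,0,0,0,0]]]' |grep wrist_f
python3 to.py s -60 0 59
python3 -m pendant '[[[0.2,-3,0,0,0,0,0],[0.2,-6,0,0,0,0,0],[0.2,-9,0,0,0,0,0],[0.2,-12,0,0,0,0,0]]]' |grep wrist_f
python3 to.py s -60 0 59
done
```

```text
wrist_force: [-4.2, 0.5, 2.7]
t 10.0 s grasp at [-56.6   0.   58.8] F [-4.1  0.8  2.7] open 0.431 grip 62.2
shift [ 3.4 -0.  -0.2] turn [ 0.     -0.0005  0.0013]
wrist_force: [-1.0, -0.1, 2.2]
t 10.33 s grasp at [-44.1   0.   59. ] F [-1.  -0.1  2.2] open 0.441 grip 62.2
shift [15.9  0.  -0. ] turn [-0.0004  0.0009  0.0013]
```

```bash
python3 -m pendant '[[[0.2,-6,0,0,0,0,0],[0.2,-12,0,0,0,0,0],[0.2,-18,0,0,0,0,0],[0.2,-24,0,0,0,0,0]]]' |grep wrist_f
python3 to.py s 0 0 59
python3 -m pendant '[[[0.2,-3,0,0,0,0,0],[0.2,-6,0,0,0,0,0],[0.2,-9,0,0,0,0,0],[0.2,-12,0,0,0,0,0]]]' |grep wrist_f
python3 to.py s 0 0 59
```

```text
wrist_force: [-1.0, 0.1, 2.4]
t 10.67 s grasp at [-20.    0.1  58.8] F [-1.   0.2  2.4] open 0.436 grip 62.2
shift [-20.   -0.1  -0.2] turn [-0.0001  0.0003  0.0013]
wrist_force: [-5.9, -0.4, 4.7]
t 11.0 s grasp at [-8.7  0.2 58.6] F [-5.9  0.   4.7] open 0.431 grip 62.4
shift [-8.7 -0.2 -0.4] turn [ 0.0002 -0.0009  0.0015]
```

```bash
for i in 1; do
python3 -m pendant '[[[0.2,-1,0,0,0,0,0],[0.2,-2,0,0,0,0,0],[0.2,-2,0,0,0,0,0]]]' |grep wrist_f
python3 to.py s 0 0 59|head -1
python3 -m pendant '[[[0.2,-1,0,0,0,0,0],[0.2,-2,0,0,0,0,0],[0.2,-2,0,0,0,0,0]]]' |grep wrist_f
python3 to.py s 0 0 59|head -1
done
```

```text
wrist_force: [-5.2, -0.9, 5.9]
t 11.25 s grasp at [-7.3  0.1 58.5] F [-5.2 -0.5  5.9] open 0.435 grip 62.7
wrist_force: [-6.2, -0.3, 6.3]
t 11.5 s grasp at [-5.5  0.1 58.5] F [-6.2  0.1  6.3] open 0.435 grip 62.7
```

```bash
for i in 1; do
python3 -m pendant '[[[0.2,-1,0,-0.4,0,0,0],[0.2,-2,0,-0.4,0,0,0],[0.2,-2,0,-0.4,0,0,0]]]' |grep wrist_f
python3 to.py s 0 0 59|head -1
python3 -m pendant '[[[0.2,-1,0,0,0,0,0],[0.2,-2,0,0,0,0,0],[0.2,-2,0,0,0,0,0]]]' |grep wrist_f
python3 to.py s 0 0 59|head -1
python3 -m pendant '[[[0.2,-1,0,0,0,0,0],[0.2,-2,0,0,0,0,0],[0.2,-2,0,0,0,0,0]]]' |grep wrist_f
python3 to.py s 0 0 59|head -1
done
```

```text
wrist_force: [-5.4, -2.2, 4.2]
t 11.75 s grasp at [-3.7  0.1 58.5] F [-5.5 -1.8  4.2] open 0.433 grip 62.3
wrist_force: [-6.5, -0.7, 5.3]
t 12.0 s grasp at [-1.7  0.1 58.5] F [-6.5 -0.3  5.3] open 0.434 grip 62.4
wrist_force: [-6.2, -1.1, 4.4]
t 12.25 s grasp at [ 0.2  0.1 58.5] F [-6.3 -0.7  4.4] open 0.432 grip 62.5
```

```bash
for i in 1; do
python3 -m pendant '[[[0.2,-0.7,0,0,0,0,0],[0.2,-1.5,0,0,0,0,0],[0.2,-1.5,0,0,0,0,0]]]' >/dev/null
python3 to.py s 0 0 59|head -1
python3 -m pendant '[[[0.2,-0.7,0,0,0,0,0],[0.2,-1.5,0,0,0,0,0],[0.2,-1.5,0,0,0,0,0]]]' >/dev/null
python3 to.py s 0 0 59|head -1
done
```

```text
t 12.5 s grasp at [ 1.6  0.1 58.5] F [-6.6 -0.5  5.6] open 0.433 grip 62.5
t 12.75 s grasp at [ 3.1  0.2 58.5] F [-6.9 -0.9  4.7] open 0.437 grip 62.5
```

```bash
for i in 1; do
python3 -m pendant '[[[0.2,-0.5,0,0,0,0,0],[0.2,-1,0,0,0,0,0],[0.2,-1,0,0,0,0,0]]]' >/dev/null
python3 to.py s 0 0 59|head -1
python3 -m pendant '[[[0.2,-0.5,0,0,0,0,0],[0.2,-1,0,0,0,0,0],[0.2,-1,0,0,0,0,0]]]' >/dev/null
python3 to.py s 0 0 59|head -1
done
```

```text
t 13.0 s grasp at [ 4.1  0.2 58.4] F [-8.5 -0.9  5.3] open 0.427 grip 62.5
t 13.25 s grasp at [ 5.2  0.1 58.4] F [-8.1 -0.4  3.9] open 0.438 grip 62.3
```

```bash
python3 -m pendant '[[[0.2,-0.4,0,0,0,0,0],[0.2,-0.8,0,0,0,0,0],[0.2,-0.8,0,0,0,0,0]]]' >/dev/null
python3 to.py s 0 0 59|head -1
```

```text
t 13.5 s grasp at [ 5.7  0.2 58.3] F [-8.2 -0.4  4.5] open 0.438 grip 62.5
```

```bash
python3 -m pendant '[[[0.2,-0.4,0,0,0,0,0],[0.2,-0.8,0,0,0,0,0],[0.2,-0.8,0,0,0,0,0]]]' >/dev/null
python3 to.py s 0 0 59|head -1
```

```text
t 13.75 s grasp at [ 6.4  0.2 58.3] F [-8.3 -1.3  5. ] open 0.439 grip 62.5
```

```bash
python3 -m pendant '[[[0.2,-0.4,0,0,0,0,0],[0.2,-0.8,0,0,0,0,0],[0.2,-0.8,0,0,0,0,0]]]' >/dev/null
python3 to.py s 0 0 59|head -1
python3 - <<'E'
from to import *
a=cv2.imread('pics/entry.png')
b=save('top','pics/click.png',(275,170,355,290),5)
cv2.imwrite('pics/click_cmp.png',np.hstack([a[150:500],b[150:500]]))
E
```

```text
t 14.0 s grasp at [ 7.2  0.1 58.4] F [-7.9 -1.   5.2] open 0.432 grip 62.6
```

View pics/click_cmp.png

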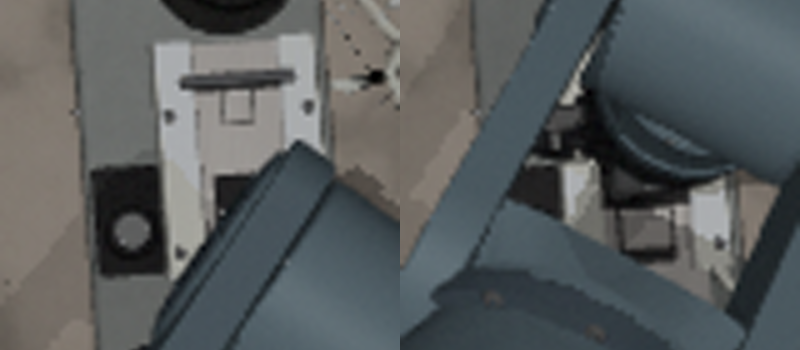

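The arm hides the button. The tooth plate at crop (648,228) lies bare just behind the pack's foot, as it did for the latched pack in the charger, so it may already have clicked. I test this by easing back gently.

```bash
for i in 1; do
python3 -m pendant '[[[0.2,1,0,0,0,0,0],[0.2,2,0,0,0,0,0],[0.2,2,0,0,0,0,0]]]' >/dev/null
python3 to.py s 0 0 59|head -1
python3 -m pendant '[[[0.2,1,0,0,0,0,0],[0.2,2,0,0,0,0,0],[0.2,2,0,0,0,0,0]]]' >/dev/null
python3 to.py s 0 0 59|head -1
done
```

```text
t 14.3 s grasp at [ 5.6  0.2 58.4] F [-6.  -1.4  2.3] open 0.432 grip 62.3
t 14.55 s grasp at [ 4.4  0.3 58.6] F [-1.8 -0.1 -1.8] open 0.434 grip 61.6
```

```bash
python3 -m pendant '[[[0.2,1,0,0,0,0,0],[0.2,1.5,0,0,0,0,0],[0.2,1.5,0,0,0,0,0]]]' >/dev/null
python3 to.py s 0 0 59|head -1
```

```text
t 14.8 s grasp at [ 3.6  0.3 58.8] F [ 4.5  0.6 -6.8] open 0.433 grip 61.0
```

```bash
python3 -m pendant '[[[0.2,-0.8,0,0,0,0,0],[0.2,-1.2,0,0.3,0,0,0],[0.2,-1.2,0,0.3,0,0,0]]]' >/dev/null
python3 to.py s 0 0 59|head -1
python3 -m pendant '[[[0.65,0,0,0,0,0,0],[0.65,0,0,0,0,0,0],[0.65,0,0,0,0,0,0],[0.65,0,0,-5,0,0,0],[0.65,0,0,-20,0,0,0]]]' >/dev/null
python3 to.py s 0 0 59|head -1
python3 -m pendant '[[[0.65,0,0,-40,0,0,0],[0.65,0,0,-80,0,0,0],[0.65,100,0,-120,0,0,0],[0.65,150,0,-150,0,0,0],[0.65,150,0,-150,0,0,0]]]' >/dev/null
python3 -m pendant '[[[0.65,40,40,0,0,0,0],[0.65,60,80,0,0,0,0],[0.65,60,120,0,0,0,0],[0.65,60,160,0,0,0,0],[0.65,60,160,0,0,0,0]]]' >/dev/null
python3 - <<'E'
from to import *
where('s'); a=save('top','pics/end.png')
b=lambda x,k:cv2.resize(x,None,fx=k,fy=k,interpolation=cv2.INTER_CUBIC)
cv2.imwrite('pics/end_v.png',np.hstack([b(a[160:280,275:355],4.5),b(a,540/420)[:, :0],b(a[120:320,90:265],2.7)]))
E
```

```text
t 15.05 s grasp at [ 4.3  0.2 58.8] F [-0.4  0.5 -2.9] open 0.433 grip 61.6
t 15.47 s grasp at [ 3.4  0.6 77.2] F [-0.5  0.7 -0.3] open 0.648 grip 0.0
t 16.3 s grasp at [-170.9  163.7  211.4] F [ 0.2 -0.3 -0.5] open 0.647 grip 0.0
```

View pics/end_v.png

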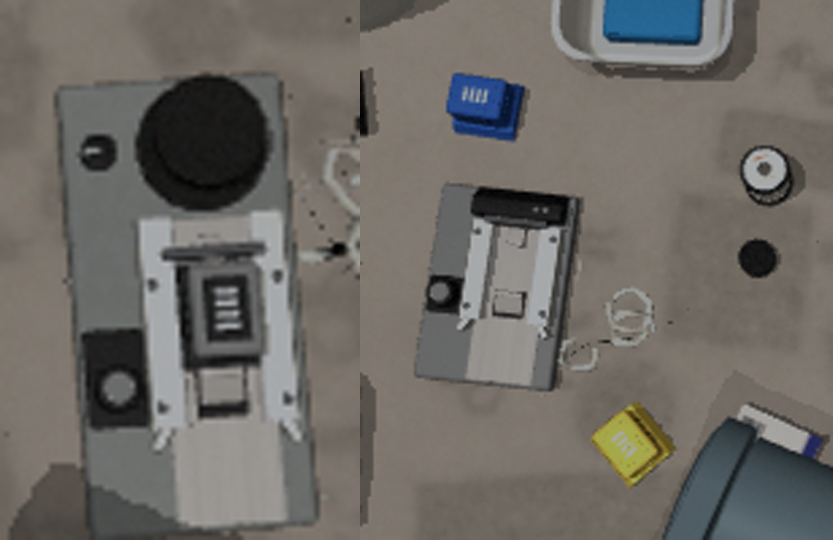

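The pack sits in the shaker at crop (222,308), against the ejector plate with the tooth plate bare behind it, and the button looks up at (120,388). The charger is empty, the spool, cap and carton are in place, and the arm is clear.

Run:
```python
from to import *
p=P['s'];c,s=np.cos(p[2]),np.sin(p[2])
d=px2w('top',222/4.5+275,308/4.5+160,.07)-[p[0],p[1],0];print(np.round([1e3*(c*d[0]+s*d[1]),1e3*(-s*d[0]+c*d[1])],1))
print(ctrl.hand_in())
```

```text
[1.7 0.9]
the job is handed in; nothing more can be done
None
```

The pack is out of the charger and latched in the shaker: when I eased it back, the catch held it. I let go, moved the arm clear and handed the job in at about 16 s; insertion force stayed under about 9 N in the readings, and I never drove it to the end stop.

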